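# Locate a battery pack in the welding fixture and swing the hold-down arm over it

### The arm

A 7-joint arm with a two-finger parallel gripper is mounted at the origin on the work surface. World frame = base frame: x ahead of the robot, y to its left, z up, the work surface at z = 0. Lengths are in m, angles in degrees, forces in N, time in s.
With the tool pointing down it reaches from about 0.35 to 0.9 m from the base axis. Payload 19.9 kg.
Tool frame: the origin (TCP) lies on the centre line of the jaws, within the pads' length; the fingertips stand 17 mm ahead of it and the grasp point (between the pads) lies 2 mm behind it (r.nose_length is the distance from the TCP to the fingertips, in m); z points along the fingers, y is the line along which they close (so a half turn about z gives the same grasp; the last joint's range is limited). The gripper opens to 94 mm and grips with 3 to 60 N. Pads are 16 mm wide; open, the fingers measure 119 mm over their backs; the gripper's body (75 mm by 177 mm) begins 78 mm behind the grasp point.
Start: joints at [-75.315, 23.915, -0.59, 92.452, 0.269, 63.638, -3.037], TCP at [0.183, 0.597, 0.222] pointing down, gripper open.
Joint ranges: [-161.28, 161.28], [-22.2, 115.67], [-73.04, 71.86], [3.21, 147.25], [-68.34, 248.33], [10.77, 114.83], [-161.83, 161.83]. Speed limits (degrees/s): [108.29, 108.29, 136.94, 136.94, 172.46, 172.46, 172.46].

### API

Orientations are given as [roll, pitch, yaw] about the fixed x, y, z axes, in that order (R = Rz(yaw) Ry(pitch) Rx(roll)).
In Python, from station import r gives the robot as it stands.
- The arm moves only by the tool servo_tool, never from a script. Its arguments are lists of equal length, an entry for each row: "xyz": the shift along the tool's x, y, z in m, a list of three; "rotation": the turn, a rotation vector about the tool's x, y, z in rad, a list of three. A call has 1 to 8 rows; each row shifts and turns the commanded pose from where the row before left it, along the tool's axes as they then stand; what a row does not reach is not made up. A row lasts 1/10 s, in which the tool goes at most 50 mm and 8.59 degrees, less where a joint would pass 70% of its speed; a pose out of reach is approached as far as the arm can. A call is refused whole if a number of a shift passes 0.05 or a number of a turn 0.15, either way. A call with a gripper value outside its range is refused whole. "hand" is the opening, from 0 (shut) to 1 (fully open), set as the call begins (left out, the last holds). The fingers move at their own pace and stop on an object; the grip force is fixed at half the most. Time passes only in rows, so rows that do not move let the fingers close. It gives the time, the measured TCP pose, the force, the opening and the grip force at its end, in the units of the state.
- r.get_state(): the state, without advancing time (a new reading comes with each control period).
- r.read_camera(name): name is "side" or "top"; returns the picture (480x640x3 uint8, red, green, blue); there is no depth.
- r.camera_model(name): a dict with "fx", "fy", "cx", "cy" (pixels), "T" (4x4, takes a point from camera to world coordinates). Camera axes: x right, y up, looking along -z (the intrinsics and any distortion apply to the point x, -y, -z); pixel columns grow to the right and rows downward; lengths in m; the calibration is good to about 2 mm. A picture is of the moment at which its call begins. camera_model takes no time and is no camera call.
- r.hand_in(): hands the job in; it is judged then, once.
The state is a dict: "t": time; "joint_pos": joint angles; "qvel": joint speeds; "effort": joint torques, N m; "position": TCP position; "orientation": TCP orientation; "wrist_force": force on the tool from outside, world axes, zero at the start; "wrist_torque": the same for the moment, N m; "opening": finger opening in m; "finger_force": force on a finger pad.
Only numpy, scipy, OpenCV 4.12 (cv2) and the standard library are available. Lean on these libraries where they do the work, as an engineer would, in place of code of your own. Each camera call takes 0.05 s, during which the arm holds its last target. There are 200 camera calls.

### The job

Get the battery pack ready for welding: first push it along between its two guides until it sits fully home against the end stop, and then push the yellow hold-down arm round until its red pad stands over the white spot in the middle of the pack's top. Slide the pack, do not lift or tip it, and leave the loose cells, the screwdriver and the tape roll where they are.

Things in the scene. Friction and masses are not known exactly. Their poses are not given: they have to be found in the camera images.
- fixture: Fixed orange board 300 (x) x 340 (y) mm, top 30 mm above the bench. Origin at bench level under its centre; +x runs along the guides to the end stop, roughly away from the robot. Aluminium guides 10 mm wide, 18 mm high, inner faces at y = +-35 mm, x = -130 to 70 mm; end stop 100 mm wide, 35 mm high, inner face at x = 70 mm. The arm's post stands at x = 27, y = 130 mm.
- home (a point): Point on the board's top where the centre of the pack's underside is when the pack is fully home (x = 27, y = 0, z = 30 mm in the fixture's frame). Axes as the fixture.
- pack: Loose battery pack: 12 pale blue cells upright in black holders, a block 86 (x, along the guides) x 66 (y) x 72 mm high, about 0.5 to 0.8 kg, standing on the board between the guides with 2 mm play at each side, 35 to 75 mm short of home. Origin at the centre of its underside. It slides at roughly 2 to 8 N.
- pack_top (a point): Centre of the pack's top face, marked by a white spot 24 mm across, 72 mm above the board.
- swing (a joint): Angle (rad) of the yellow arm about its vertical pivot: 0 pointing along the fixture's -x (to the robot), growing counter-clockwise seen from above; at 1.57 it points along the fixture's -y, across the pack's home. Range -0.6 to 2.2, starts at -0.35 to 0.35. No detent: friction (0.2 N m, about 2 N pushed 90 mm from the pivot) holds it where it is left.
- swing_pivot (a point): Point on the arm's pivot axis at half the arm's height (89 mm above the board). The arm is a straight yellow bar 22 mm wide, its underside 78 mm and its top 100 mm above the board, from 15 mm behind the pivot to 130 mm in front; a dark cap on the pivot rises 8 mm more.
- swing_pad (a point): Centre of the arm's round red pad, 32 mm across, at its end 130 mm from the pivot, at half the arm's height; the pad's underside is 75 mm above the board, so it passes 3 mm above the pack.
- cell_a: Bystander: loose pale blue battery cell standing upright on the board, 18.4 mm across, 65 mm high, on the fixture's -y side. Origin at the centre of its underside.
- cell_b: Bystander: a second such cell, standing on the same side.
- screwdriver: Bystander: screwdriver 200 mm long lying on the bench on the right (-y). Origin near its middle, on the bench.
- tape: Bystander: amber tape roll, 90 mm across and 24 mm high, lying on the bench on the left (+y). Origin at the centre of its underside.
Not all that is in view belongs to the job. Of the things like the pack, leave any that is green or pink; of the rest the larger one is meant.

How it is judged:
By the outcome, as a careful person would: the job done as asked, in the order asked, and still so for the second after the job is handed in, with the robot touching nothing.
It also fails if it takes over 53 s, if anything falls off the work surface, if the arm or the gripper's body presses on something with over 40 N, if the wrist force passes 120 N, or if a joint passes its speed limit or range.

## Working session

There is one attempt and no reset: what is moved stays moved. The work goes in short steps, Python scripts to look and compute and a tool call to move; the robot and the scene stay as the last step left them, time stands still between calls to the robot, and variables do not carry over. Pictures are saved under pics/ and viewed, at most 10 in all, crops included, and the job is handed in when it is done.

Besides the shell and the picture viewer there is one more tool, called after "Request:" by a JSON object that holds its "fn" and its "kwargs". servo_tool: Moves the arm, as the interface text tells. Its arguments: {"type":"object","properties":{"xyz":{"type":"array","items":{"type":"array","items":{"type":"number"}}},"rotation":{"type":"array","items":{"type":"array","items":{"type":"number"}}},"hand":{"type":"number"}},"required":["xyz","rotation"]}

```bash
mkdir -p pics
python3 - <<'E'
from station import r
import cv2
for n in("top","side"):
    im=r.read_camera(n); cv2.imwrite(f"pics/{n}0.png",im[:,:,::-1]); m=r.camera_model(n); print(n,m)
s=r.get_state();print(s)
E
```

```text
top {'fx': 528.1586070135883, 'fy': 528.1586070135883, 'cx': 311.8125850332818, 'cy': 248.71763565812807, 'T': array([[ 0.0196089 ,  0.998486  , -0.05139253,  0.51646813],
       [-0.9998034 ,  0.01943166, -0.0039463 , -0.01204855],
       [-0.00294169,  0.05145981,  0.99867073,  1.46607888],
       [ 0.        ,  0.        ,  0.        ,  1.        ]])}
side {'fx': 527.9333368423329, 'fy': 527.9333368423329, 'cx': 313.50619458906294, 'cy': 233.86816496775123, 'T': array([[ 0.7023116 ,  0.36364505, -0.61198097, -0.13955764],
       [-0.7114468 ,  0.32892234, -0.6210101 , -0.72750198],
       [-0.02453304,  0.8715345 ,  0.48972008,  0.67857325],
       [ 0.        ,  0.        ,  0.        ,  1.        ]])}
{'t': 0.1, 'joint_pos': array([-75.31356253,  23.94353625,  -0.58917149,  92.47917436,
         0.26720177,  63.63930765,  -3.03706595]), 'qvel': array([ 0.01046404, -0.10581892, -0.03045377, -0.08446908,  0.05794987,
       -0.0863985 , -0.00339894]), 'effort': array([ 1.30284297e-03, -8.52591491e+01,  6.39662761e-01, -4.26699972e+01,
       -4.90323314e-02,  1.64123514e-02,  4.72122872e-05]), 'position': array([0.18332333, 0.597193  , 0.221921  ]), 'orientation': array([-1.79939448e+02,  3.40067326e-03,  1.62933869e+02]), 'wrist_force': array([-0.99912333,  0.19545345,  0.78097479]), 'wrist_torque': array([-0.03996748,  0.00539029,  0.0211562 ]), 'finger_force': 0.0, 'opening': 0.09414102535396168}
```

View pics/top0.png

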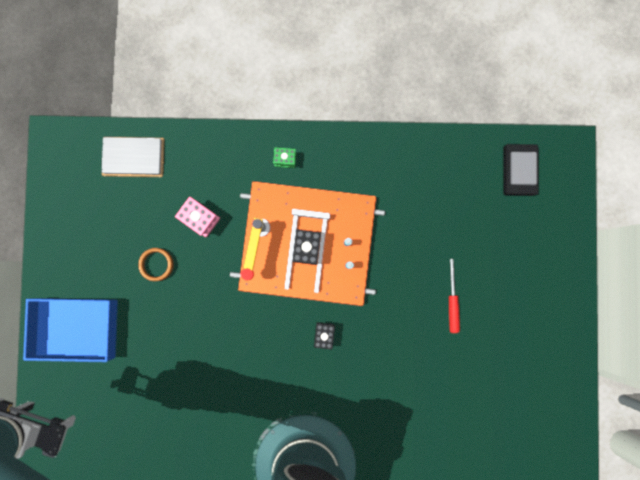

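View pics/side0.png

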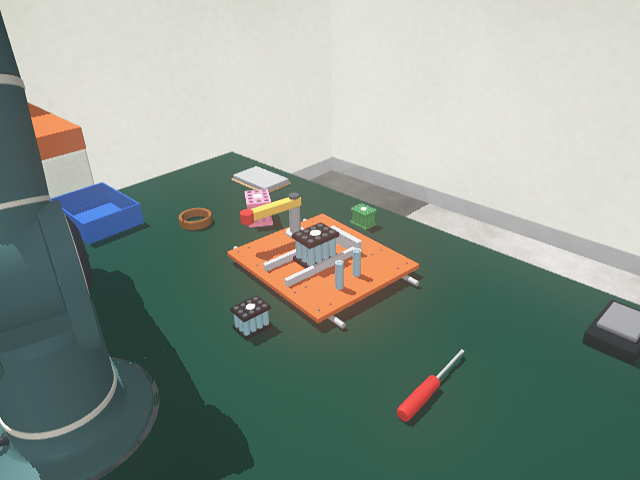

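The top view shows the board around (308,243), the pack's white spot at (307,247), the arm's pivot at (258,225), its red pad at (247,273) and the loose cells at (348,241) and (350,265). A smaller black decoy pack sits at (325,336), off the board, and the screwdriver and tape are well clear.

```bash
cat > h.py <<'E'
import numpy as np, cv2
from station import r
def ray(n,p,z):
    m=r.camera_model(n);T=m["T"]
    d=T[:3,:3]@np.array([(p[0]-m["cx"])/m["fx"],-(p[1]-m["cy"])/m["fy"],-1.])
    o=T[:3,3]; return o+d*(z-o[2])/d[2]
def comps(mask,amin=8):
    k,l,s,c=cv2.connectedComponentsWithStats(mask.astype(np.uint8))
    return [(tuple(c[i].round(1)),int(s[i,4])) for i in range(1,k) if s[i,4]>=amin],l
def look():
    im=r.read_camera("top").astype(int); return im,im[...,0],im[...,1],im[...,2]
E
python3 - <<'E'
from h import *
im,R,G,B=look()
o=((R>150)&(G>60)&(G<150)&(B<110)&(R-G>70)).astype(np.uint8)
o[:170]=0;o[315:]=0;o[:,:230]=0;o[:,390:]=0
cs,_=cv2.findContours(o,cv2.RETR_EXTERNAL,cv2.CHAIN_APPROX_NONE);c=max(cs,key=cv2.contourArea)
h=cv2.convexHull(c)
W=np.array([ray("top",p,.03)[:2] for p in h[:,0]],np.float32)
(cx,cy),sz,a=cv2.minAreaRect(W*1000);print("rect",cx,cy,sz,a)
w=(im.min(2)>190);C,_=comps(w);print("white",C)
rd=(R>140)&(G<60)&(B<60);print("red",comps(rd)[0])
y=(R>180)&(G>140)&(B<90);print("yel",comps(y)[0])
for nm,p,z in(("spot",(306.5,246.7),.102),):print(nm,ray("top",p,z))
x=cv2.resize(im[170:320,225:390].astype(np.uint8)[:,:,::-1],None,fx=4,fy=4,interpolation=cv2.INTER_CUBIC);cv2.imwrite("pics/c1.png",x)
E
```

```text
rect 585.98193359375 99.23062133789062 (48.5835075378418, 164.94906616210938) 81.38426208496094
white [((np.float64(434.6), np.float64(106.4)), 64859), ((np.float64(423.8), np.float64(31.7)), 15), ((np.float64(453.7), np.float64(43.1)), 65), ((np.float64(447.1), np.float64(52.4)), 16), ((np.float64(378.9), np.float64(57.6)), 8), ((np.float64(116.9), np.float64(62.0)), 16), ((np.float64(480.4), np.float64(72.1)), 203), ((np.float64(118.6), np.float64(67.4)), 9), ((np.float64(118.6), np.float64(77.8)), 78), ((np.float64(464.6), np.float64(78.1)), 10), ((np.float64(453.2), np.float64(83.2)), 42), ((np.float64(126.3), np.float64(89.2)), 24), ((np.float64(372.1), np.float64(88.3)), 9), ((np.float64(137.0), np.float64(90.9)), 21), ((np.float64(137.6), np.float64(106.3)), 192), ((np.float64(469.5), np.float64(105.9)), 33), ((np.float64(117.4), np.float64(108.9)), 39), ((np.float64(126.8), np.float64(111.8)), 47), ((np.float64(378.6), np.float64(108.9)), 14), ((np.float64(476.5), np.float64(115.6)), 76), ((np.float64(152.4), np.float64(114.2)), 13), ((np.float64(191.3), np.float64(114.9)), 1
[... 876 characters left out ...]
, 10), ((np.float64(277.7), np.float64(456.3)), 25)]
red [((np.float64(457.4), np.float64(312.4)), 53)]
yel [((np.float64(327.1), np.float64(231.6)), 5919), ((np.float64(254.6), np.float64(215.2)), 8), ((np.float64(310.1), np.float64(223.9)), 213), ((np.float64(268.8), np.float64(236.3)), 15), ((np.float64(255.7), np.float64(253.7)), 95), ((np.float64(307.3), np.float64(268.8)), 79), ((np.float64(293.6), np.float64(276.0)), 16), ((np.float64(307.2), np.float64(271.8)), 9), ((np.float64(266.5), np.float64(278.8)), 10), ((np.float64(309.4), np.float64(280.6)), 9), ((np.float64(292.1), np.float64(286.8)), 14), ((np.float64(310.2), np.float64(286.3)), 10)]
spot [0.59162252 0.00718384 0.102     ]
```

View pics/c1.png

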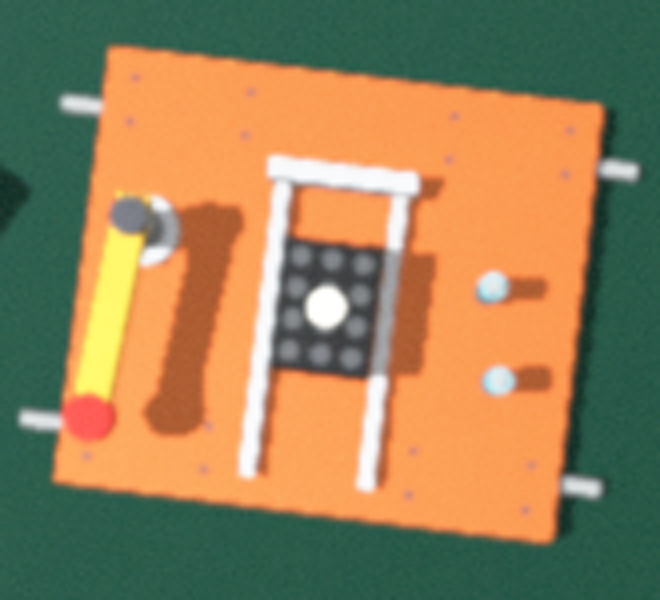

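The crop shows the board corners at (108,45), (605,103), (555,543) and (52,484). It also shows the spot at (327,307), the cap at (131,214), the pad at (89,417), and the end stop's inner edge at y≈185.

```bash
cat >> h.py <<'E'
def full(p): return (np.array(p)+.5)/4-.5+np.array([225,170])
def fit():
    c=[(108,45),(605,103),(555,543),(52,484)]
    F=np.array([[150,170],[150,-170],[-150,-170],[-150,170]])/1000.
    W=np.array([ray("top",full(p),.03)[:2] for p in c])
    m=W.mean(0); H=((W-m)[:,0]+1j*(W-m)[:,1])@np.conj(F[:,0]+1j*F[:,1]); a=np.angle(H)
    Rm=np.array([[np.cos(a),-np.sin(a)],[np.sin(a),np.cos(a)]])
    return m,a,Rm,W-(m+F@Rm.T)
E
python3 - <<'E'
from h import *
m,a,Rm,e=fit();print(m,np.degrees(a),e*1000)
for n,p,z in(("spot",(327,307),.102),("cap",(131,214),.138),("pad",(89,417),.13),("cellA",(493,287),.095),("cellB",(499,380),.095),("stopin",(340,187),.065),("gL",(250,470),.048),("gR",(368,485),.048)):
    w=ray("top",full(p),z)[:2];print(n,w.round(4),"fix",(Rm.T@(w-m)*1000).round(1))
for n,f in(("home",(27,0)),("pivot",(27,130))):print(n,m+Rm@np.array(f)/1000)
E
```

```text
[0.60636296 0.00679758] -5.634347120493543 [[ 1.04670128  1.01581053]
 [ 0.9387917  -1.63678908]
 [-0.85145005 -1.27985077]
 [-1.13404292  1.90082933]]
spot [0.5925 0.0075] fix [-13.9  -0.6]
cap [0.6468 0.1319] fix [ 28.  128.5]
pad [0.5184 0.1561] fix [-102.2  139.9]
cellA [ 0.608 -0.1  ] fix [  12.1 -106.2]
cellB [ 0.5476 -0.1049] fix [ -47.5 -116.9]
stopin [0.6747 0.001 ] fix [68.6  1. ]
gL [0.4852 0.0577] fix [-125.6   38.7]
gR [ 0.4767 -0.0215] fix [-126.3  -40.9]
home [0.63323251 0.00414674]
pivot [0.64599585 0.13351867]
```

Request:
{"fn": "servo_tool", "kwargs": {"xyz": [[0,0,0],[0,0,0]], "rotation": [[0,0,-0.1],[0,0,-0.1]], "hand": 0}}

```text
t: 0.35
position: [0.1833, 0.5974, 0.2222]
orientation: [-180.0, 0.0, 174.6]
wrist_force: [-0.5, -0.2, -0.5]
opening: 0.0813
finger_force: 0.0
```

```bash
cat >> h.py <<'E'
from scipy.spatial.transform import Rotation as Ro
def go(fx,fy,tip):
    m,a,Rm,_=fit();s=r.get_state();p=s["position"]
    t=np.r_[m+Rm@np.array([fx,fy])/1000,tip+r.nose_length]
    T=Ro.from_euler("xyz",s["orientation"],degrees=True)
    print("t",round(s["t"],2),"fix",(Rm.T@(p[:2]-m)*1000).round(1),"tip",round(p[2]-r.nose_length,4),"rpy",s["orientation"].round(2),"F",s["wrist_force"].round(1),"shift mm",(T.inv().apply(t-p)*1000).round(1), "yawerr rad(tool z)",round(float(np.radians(s["orientation"][2]-(180+np.degrees(a)))),4))
E
python3 -c "
from h import *
go(-82,0,.2)"
```

```text
t 0.35 fix [-479.   546.2] tip 0.2052 rpy [-179.96    0.    174.63] F [-0.5 -0.2 -0.5] shift mm [-394.5 -548.     5.5] yawerr rad(tool z) 0.0046
```

Request:
{"fn": "servo_tool", "kwargs": {"xyz": [[-0.024,-0.034,0],[-0.024,-0.034,0],[-0.024,-0.034,0],[-0.024,-0.034,0],[-0.024,-0.034,0],[-0.024,-0.034,0],[-0.024,-0.034,0],[-0.024,-0.034,0]], "rotation": [[0,0,0.0046],[0,0,0],[0,0,0],[0,0,0],[0,0,0],[0,0,0],[0,0,0],[0,0,0]]}}

```text
t: 1.15
position: [0.3472, 0.3057, 0.2225]
orientation: [180.0, -0.0, 174.1]
wrist_force: [1.0, 0.6, 0.0]
opening: 0.0174
finger_force: 0.0
```

Request:
{"fn": "servo_tool", "kwargs": {"xyz": [[-0.024,-0.034,0],[-0.024,-0.034,0],[-0.024,-0.034,0],[-0.024,-0.034,0],[-0.024,-0.034,0],[-0.024,-0.034,0],[-0.024,-0.034,0],[0,0,0]], "rotation": [[0,0,0],[0,0,0],[0,0,0],[0,0,0],[0,0,0],[0,0,0],[0,0,0],[0,0,0]]}}

```text
t: 1.95
position: [0.4911, 0.0487, 0.2225]
orientation: [-179.9, 0.0, 173.8]
wrist_force: [-0.2, 1.6, -0.5]
opening: 0.0004
finger_force: 0.0
```

```bash
python3 -c "
from h import *
go(-84,0,.048)"
```

```text
t 1.95 fix [-118.8   30.4] tip 0.2055 rpy [-1.7992e+02  5.0000e-02  1.7378e+02] F [-0.2  1.6 -0.5] shift mm [-35.  -29.8 157.6] yawerr rad(tool z) -0.0102
```

Request:
{"fn": "servo_tool", "kwargs": {"xyz": [[-0.017,-0.015,0],[-0.017,-0.015,0],[0,0,0.02],[0,0,0.03],[0,0,0.03],[0,0,0.03],[0,0,0.02],[0,0,0.01]], "rotation": [[0,0,-0.01],[0,0,0],[0,0,0],[0,0,0],[0,0,0],[0,0,0],[0,0,0],[0,0,0]]}}

```text
t: 2.75
position: [0.5195, 0.0206, 0.0808]
orientation: [-180.0, -0.1, 174.7]
wrist_force: [-0.2, 0.1, 1.2]
opening: 0.0003
finger_force: 0.0
```

Run:
```python
from h import *
go(-75,0,.045)
im=r.read_camera("side");cv2.imwrite("pics/s2.png",cv2.resize(im[160:340,210:430,::-1],None,fx=3,fy=3,interpolation=cv2.INTER_CUBIC))
```

```text
t 2.75 fix [-87.8   5.2] tip 0.0638 rpy [-1.7996e+02 -1.3000e-01  1.7473e+02] F [-0.2  0.1  1.2] shift mm [-12.8  -5.3  18.7] yawerr rad(tool z) 0.0063
```

View pics/s2.png

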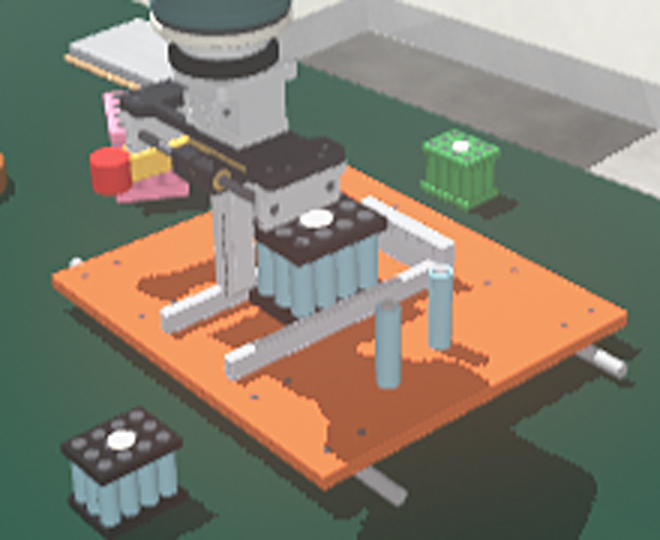

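The side crop shows the shut fingers upright between the guides, just behind the pack's near face at about (235,240), with the gripper's body clear of the pack and arm. I'll lower, centre and start pushing.

Request:
{"fn": "servo_tool", "kwargs": {"xyz": [[0,-0.005,0.015],[0,0,0],[-0.005,0,0],[-0.005,0,0],[-0.005,0,0],[-0.005,0,0],[-0.005,0,0],[0,0,0]], "rotation": [[0,0,0.006],[0,0,0],[0,0,0],[0,0,0],[0,0,0],[0,0,0],[0,0,0],[0,0,0]]}}

```text
t: 3.6
position: [0.5453, 0.0128, 0.0676]
orientation: [-180.0, -0.0, 174.4]
wrist_force: [-0.3, 0.0, -1.2]
opening: 0.0004
finger_force: 0.0
```

Run:
```python
from h import *
go(-24,0,.048)
```

```text
t 3.6 fix [-61.4  -0. ] tip 0.0506 rpy [-1.7999e+02 -1.0000e-02  1.7436e+02] F [-0.3  0.  -1.2] shift mm [-37.4   0.    2.6] yawerr rad(tool z) -0.0001
```

Request:
{"fn": "servo_tool", "kwargs": {"xyz": [[-0.004,0,0],[-0.004,0,0],[-0.004,0,0],[-0.004,0,0]], "rotation": [[0,0,0],[0,0,0],[0,0,0],[0,0,0]]}}

```text
t: 4.0
position: [0.5603, 0.0114, 0.0674]
orientation: [-180.0, -0.1, 174.4]
wrist_force: [-7.1, -0.2, 4.9]
opening: 0.0002
finger_force: 3.4
```

Request:
{"fn": "servo_tool", "kwargs": {"xyz": [[-0.003,0,0],[-0.003,0,0],[-0.003,0,0],[0,0,0]], "rotation": [[0,0,0],[0,0,0],[0,0,0],[0,0,0]]}}

```text
t: 4.4
position: [0.5697, 0.0104, 0.0674]
orientation: [-180.0, -0.0, 174.4]
wrist_force: [-2.3, -0.2, 0.8]
opening: 0.0
finger_force: 0.9
```

Run:
```python
from h import *
go(-24,0,.048)
im=r.read_camera("side");cv2.imwrite("pics/s3.png",cv2.resize(im[160:340,210:430,::-1],None,fx=3,fy=3,interpolation=cv2.INTER_CUBIC))
```

```text
t 4.4 fix [-36.8   0. ] tip 0.0504 rpy [-1.7999e+02 -2.0000e-02  1.7437e+02] F [-2.3 -0.2  0.8] shift mm [-12.8  -0.    2.4] yawerr rad(tool z) -0.0
```

View pics/s3.png

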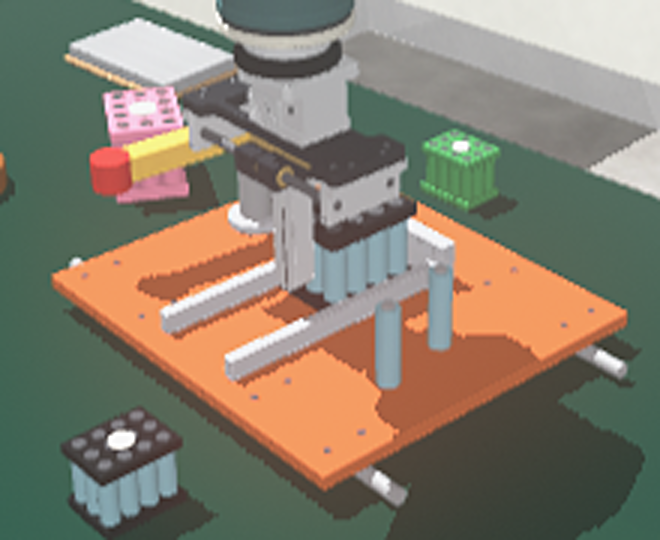

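The side crop shows the pack upright and sliding, its near face at the finger at about (300,240), with a small gap left to the stop. I'll keep going until the force rises.

Request:
{"fn": "servo_tool", "kwargs": {"xyz": [[-0.003,0,0],[-0.003,0,0],[-0.002,0,0],[0,0,0]], "rotation": [[0,0,0],[0,0,0],[0,0,0],[0,0,0]]}}

```text
t: 4.85
position: [0.5779, 0.0096, 0.0674]
orientation: [-180.0, 0.0, 174.4]
wrist_force: [-0.8, 0.5, -1.9]
opening: 0.0005
finger_force: 0.6
```

Request:
{"fn": "servo_tool", "kwargs": {"xyz": [[-0.001,0,0],[-0.001,0,0],[0,0,0]], "rotation": [[0,0,0],[0,0,0],[0,0,0]]}}

```text
t: 5.15
position: [0.5796, 0.0094, 0.0674]
orientation: [-180.0, -0.0, 174.4]
wrist_force: [-4.3, 0.5, 1.1]
opening: 0.0003
finger_force: 2.2
```

Request:
{"fn": "servo_tool", "kwargs": {"xyz": [[-0.001,0,0],[0,0,0]], "rotation": [[0,0,0],[0,0,0]]}}

```text
t: 5.35
position: [0.5796, 0.0094, 0.0674]
orientation: [180.0, -0.1, 174.4]
wrist_force: [-13.8, 1.7, 9.3]
opening: 0.0004
finger_force: 6.7
```

Run:
```python
from h import *
go(-24,0,.048)
```

```text
t 5.35 fix [-26.9   0. ] tip 0.0504 rpy [ 1.8000e+02 -1.3000e-01  1.7437e+02] F [-13.8   1.7   9.3] shift mm [-2.9 -0.   2.4] yawerr rad(tool z) 0.0
```

Request:
{"fn": "servo_tool", "kwargs": {"xyz": [[-0.0005,0,0],[0,0,0],[0,0,0]], "rotation": [[0,0,0],[0,0,0],[0,0,0]]}}

```text
t: 5.65
position: [0.5796, 0.0094, 0.0674]
orientation: [180.0, -0.2, 174.4]
wrist_force: [-17.1, 1.9, 13.8]
opening: 0.0006
finger_force: 8.9
```

Request:
{"fn": "servo_tool", "kwargs": {"xyz": [[0.005,0,0],[0.02,0,0],[0.03,0,0],[0.03,0,-0.01],[0.02,0.02,-0.04],[0,0.03,-0.04],[0,0.04,-0.02],[0,0.04,0]], "rotation": [[0,0,0],[0,0,0],[0,0,0],[0,0,0],[0,0,0],[0,0,0],[0,0,0],[0,0,0]]}}

```text
t: 6.45
position: [0.4913, 0.1509, 0.1811]
orientation: [179.8, 0.3, 174.3]
wrist_force: [1.7, -0.5, -0.2]
opening: 0.0002
finger_force: 0.0
```

Run:
```python
from h import *
go(-60,166,.112)
im=r.read_camera("top");cv2.imwrite("pics/c4.png",cv2.resize(im[170:320,225:390,::-1],None,fx=4,fy=4,interpolation=cv2.INTER_CUBIC))
w=(im.min(2)>190)&((np.indices(im.shape[:2])[1]>298)&(np.indices(im.shape[:2])[1]<314)); print(comps(w)[0])
```

```text
t 6.45 fix [-128.7  132.1] tip 0.1641 rpy [179.8    0.34 174.32] F [ 1.7 -0.5 -0.2] shift mm [-68.3  33.7  52.6] yawerr rad(tool z) -0.0008
[((np.float64(306.0), np.float64(59.5)), 1777), ((np.float64(306.0), np.float64(212.0)), 60), ((np.float64(307.9), np.float64(230.6)), 78)]
```

View pics/c4.png

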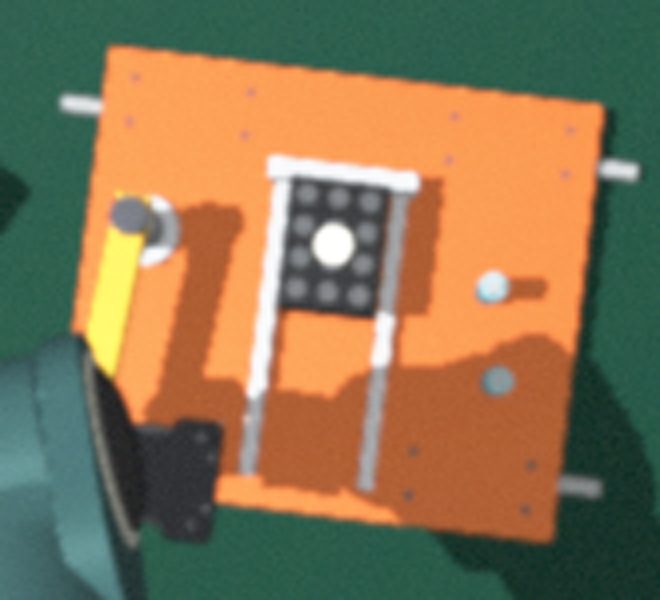

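The crop shows the pack against the end stop, with the spot at (334,245), the arm still undisturbed and both cells in place. Next I go outside the arm.

Request:
{"fn": "servo_tool", "kwargs": {"xyz": [[-0.024,0.014,0],[-0.024,0.014,0],[-0.024,0.014,0],[0,0,0.01],[0,0,0.02],[0,0,0.015],[0,0,0.005],[0,0,0]], "rotation": [[0,0,0],[0,0,0],[0,0,0],[0,0,0],[0,0,0],[0,0,0],[0,0,0],[0,0,0]]}}

```text
t: 7.3
position: [0.5649, 0.1834, 0.127]
orientation: [-180.0, -0.0, 174.4]
wrist_force: [-0.9, -0.8, -0.0]
opening: 0.0005
finger_force: 0.0
```

Run:
```python
from h import *
go(-57,172,.113)
m,a,Rm,_=fit();print(Rm.T@(ray("top",full((334,245)),.102)[:2]-m))
# centre path of finger: radial 85, offset d behind the bar's centre line
th=np.arange(-.1,1.6,.1);d=24
P=np.c_[27-85*np.cos(th)-d*np.sin(th),130-85*np.sin(th)+d*np.cos(th)]
for t,p in zip(th,P):print(round(t,2),p.round(1),end="; ")
```

```text
t 7.3 fix [-58.7 171.7] tip 0.11 rpy [-1.7997e+02 -4.0000e-02  1.7436e+02] F [-0.9 -0.8 -0. ] shift mm [-1.6  0.3 -3. ] yawerr rad(tool z) -0.0002
[ 0.02656024 -0.0003908 ]
-0.1 [-55.2 162.4]; 0.0 [-58. 154.]; 0.1 [-60.  145.4]; 0.2 [-61.1 136.6]; 0.3 [-61.3 127.8]; 0.4 [-60.6 119. ]; 0.5 [-59.1 110.3]; 0.6 [-56.7 101.8]; 0.7 [-53.5  93.6]; 0.8 [-49.4  85.7]; 0.9 [-44.6  78.3]; 1.0 [-39.1  71.4]; 1.1 [-32.9  65.1]; 1.2 [-26.2  59.5]; 1.3 [-18.9  54.5]; 1.4 [-11.1  50.3]; 1.5 [-3.  46.9];
```

Request:
{"fn": "servo_tool", "kwargs": {"xyz": [[0,-0.006,-0.003],[0,-0.006,0],[0,-0.006,0],[0.001,-0.007,0],[0.001,-0.007,0],[0,-0.007,0],[0,-0.007,0],[0,-0.007,0]], "rotation": [[0,0,0],[0,0,0],[0,0,0],[0,0,0],[0,0,0],[0,0,0],[0,0,0],[0,0,0]]}}

```text
t: 8.1
position: [0.5579, 0.1305, 0.1304]
orientation: [-180.0, -0.0, 174.4]
wrist_force: [1.3, 2.8, -0.8]
opening: 0.0005
finger_force: 1.3
```

Run:
```python
from h import *
go(-50,86,.113)
im=r.read_camera("side");cv2.imwrite("pics/s5.png",cv2.resize(im[130:340,200:430,::-1],None,fx=2.6,fy=2.6,interpolation=cv2.INTER_CUBIC))
```

```text
t 8.1 fix [-60.3 118.4] tip 0.1134 rpy [-1.7999e+02 -1.0000e-02  1.7436e+02] F [ 1.3  2.8 -0.8] shift mm [-10.3 -32.4   0.4] yawerr rad(tool z) -0.0001
```

View pics/s5.png

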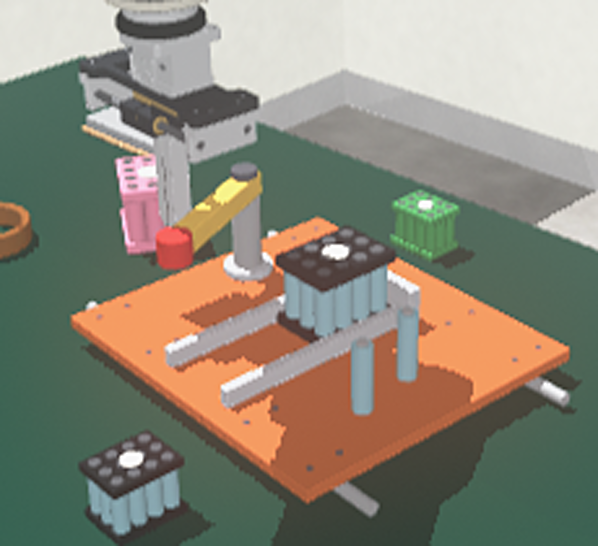

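The side crop shows the finger behind the bar at about (175,190), with the arm swinging toward the pack. I'll continue along the arc.

Request:
{"fn": "servo_tool", "kwargs": {"xyz": [[-0.001,-0.008,0],[-0.002,-0.008,0],[-0.003,-0.008,0],[-0.004,-0.008,0],[-0.005,-0.007,0],[-0.0055,-0.007,0],[-0.006,-0.006,0],[-0.006,-0.005,0]], "rotation": [[0,0,0],[0,0,0],[0,0,0],[0,0,0],[0,0,0],[0,0,0],[0,0,0],[0,0,0]]}}

```text
t: 8.95
position: [0.5852, 0.0705, 0.1304]
orientation: [-180.0, -0.0, 174.4]
wrist_force: [-0.8, 2.5, 0.8]
opening: 0.0006
finger_force: 1.2
```

Request:
{"fn": "servo_tool", "kwargs": {"xyz": [[-0.006,-0.005,0],[-0.006,-0.004,0],[-0.005,-0.003,0],[-0.003,-0.001,0],[0,0,0]], "rotation": [[0,0,0],[0,0,0],[0,0,0],[0,0,0],[0,0,0]]}}

```text
t: 9.45
position: [0.6038, 0.0558, 0.1304]
orientation: [-180.0, 0.0, 174.3]
wrist_force: [-0.6, 0.1, -0.9]
opening: 0.0004
finger_force: 0.0
```

Run:
```python
from h import *
go(4,46,.113)
im=r.read_camera("top");cv2.imwrite("pics/c6.png",cv2.resize(im[170:320,225:390,::-1],None,fx=4,fy=4,interpolation=cv2.INTER_CUBIC))
```

```text
t 9.45 fix [-7.4 48.5] tip 0.1134 rpy [-1.7997e+02  2.0000e-02  1.7434e+02] F [-0.6  0.1 -0.9] shift mm [-11.4  -2.5   0.4] yawerr rad(tool z) -0.0005
```

View pics/c6.png

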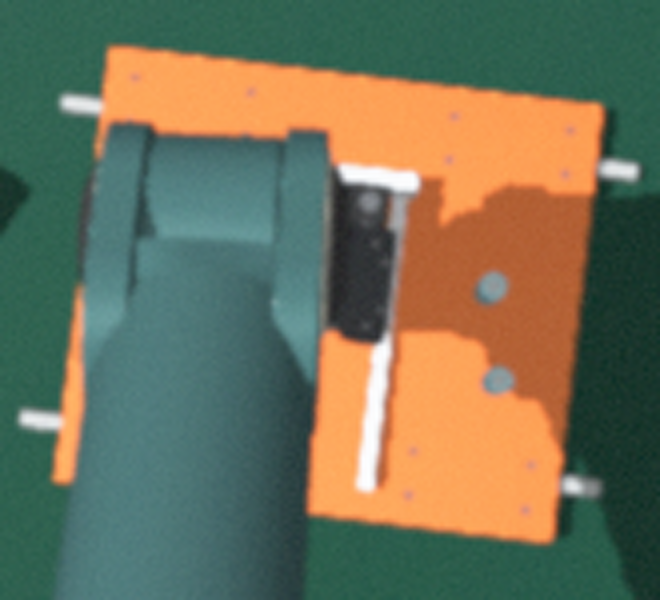

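The arm hides the pad in the top view, and only the stop and right guide show. From the pack contact, the finger's half width is about 10.5 mm, so the final TCP x is about 5 mm. I'll push slowly to just short of that, back off and look.

Request:
{"fn": "servo_tool", "kwargs": {"xyz": [[-0.003,-0.001,0],[-0.003,-0.001,0],[-0.002,0,0],[-0.002,0,0],[-0.001,0,0],[0,0,0],[0,0,0]], "rotation": [[0,0,0],[0,0,0],[0,0,0],[0,0,0],[0,0,0],[0,0,0],[0,0,0]]}}

```text
t: 10.2
position: [0.6143, 0.0533, 0.1305]
orientation: [-180.0, 0.0, 174.4]
wrist_force: [-0.5, -0.8, 0.2]
opening: 0.0007
finger_force: 0.2
```

Request:
{"fn": "servo_tool", "kwargs": {"xyz": [[0.01,0,0],[0.03,0,0],[0.04,0,0],[0.04,0,-0.02],[0.03,0.02,-0.02],[0,0.04,0],[0,0.045,0],[0,0.045,0]], "rotation": [[0,0,0],[0,0,0],[0,0,0],[0,0,0],[0,0,0],[0,0,0],[0,0,0],[0,0,0]]}}

```text
t: 11.0
position: [0.479, 0.2191, 0.1712]
orientation: [179.9, 0.1, 174.4]
wrist_force: [1.4, -0.7, 0.5]
opening: 0.0005
finger_force: 0.0
```

Run:
```python
from h import *
go(-60,46,.113)
im=r.read_camera("top");cv2.imwrite("pics/c7.png",cv2.resize(im[170:320,225:390,::-1],None,fx=4,fy=4,interpolation=cv2.INTER_CUBIC))
im=im.astype(int);R,G,B=im[...,0],im[...,1],im[...,2]
m,a,Rm,_=fit()
for c,n in comps((R>120)&(G<75)&(B<75)&(R-G>80))[0]:print(c,n,Rm.T@(ray("top",c,.13)[:2]-m))
```

```text
t 11.0 fix [-147.6  198.7] tip 0.1542 rpy [1.7992e+02 6.0000e-02 1.7436e+02] F [ 1.4 -0.7  0.5] shift mm [ -87.6 -152.8   41. ] yawerr rad(tool z) -0.0002
(np.float64(310.8), np.float64(232.6)) 29 [ 0.02065444 -0.00820693]
(np.float64(450.1), np.float64(314.0)) 101 [-0.14209621 -0.3803213 ]
(np.float64(456.9), np.float64(314.7)) 110 [-0.141824   -0.39747271]
```

View pics/c7.png

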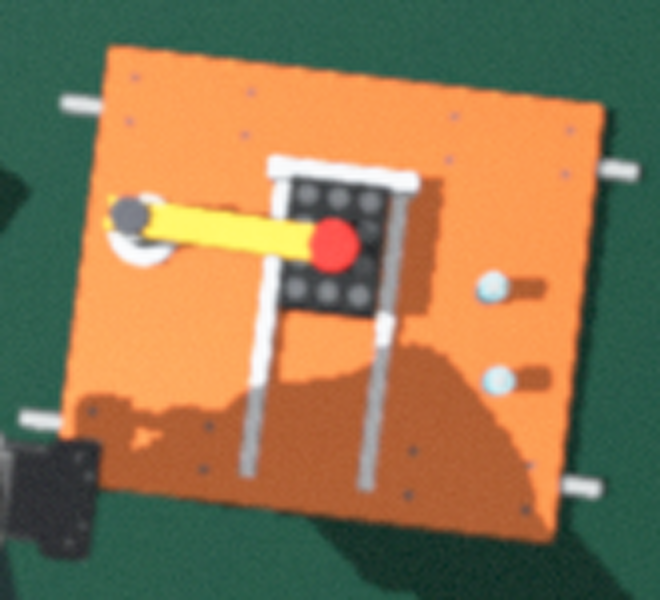

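The pad at crop (334,245) stands over the spot, and the pack and cells are unmoved. I'll check the residual numerically with a better pad mask.

Run:
```python
from h import *
im,R,G,B=look();m,a,Rm,_=fit()
M=(R>150)&(G<115)&(R-G>110)&(B-G>-25)
M[:,:290]=0;M[:,330:]=0;M[:215]=0;M[:,:302]=0;M[250:]=0
for c,n in comps(M)[0]:print(c,n,Rm.T@(ray("top",c,.13)[:2]-m)*1000)
for p in((334,245),(334,243),(334,247)):print(full(p),Rm.T@(ray("top",full(p),.13)[:2]-m)*1000)
ca=Rm.T@(ray("top",full((131,214)),.138)[:2]-m)*1000;print(ca)
```

```text
(np.float64(308.2), np.float64(231.1)) 121 [23.670362   -1.20552014]
[308.125 230.875] [24.21669673 -0.94892658]
[308.125 230.375] [25.48052578 -0.79870466]
[308.125 231.375] [22.95299121 -1.09913382]
[ 27.99104232 128.46696557]
```

The pad is about 2.5 mm short. A gentle nudge to TCP x≈5.2 mm should fix it.

Request:
{"fn": "servo_tool", "kwargs": {"xyz": [[-0.018,-0.03,0],[-0.018,-0.03,0],[-0.018,-0.03,0],[-0.018,-0.03,0],[-0.018,-0.03,0.01],[-0.01,-0.003,0.02],[0,0,0.01],[0,0,0]], "rotation": [[0,0,0],[0,0,0],[0,0,0],[0,0,0],[0,0,0],[0,0,0],[0,0,0],[0,0,0]]}}

```text
t: 11.9
position: [0.5627, 0.0555, 0.1292]
orientation: [-180.0, -0.1, 174.4]
wrist_force: [-0.6, 0.7, 0.4]
opening: 0.0005
finger_force: 0.0
```

```bash
python3 -c "
from h import *
go(5.2,46,.113)"
```

```text
t 11.9 fix [-48.2  44.2] tip 0.1122 rpy [-1.7997e+02 -1.3000e-01  1.7438e+02] F [-0.6  0.7  0.4] shift mm [-53.4   1.8  -0.9] yawerr rad(tool z) 0.0003
```

Request:
{"fn": "servo_tool", "kwargs": {"xyz": [[-0.015,0.002,-0.001],[-0.015,0,0],[-0.01,0,0],[-0.006,0,0],[-0.003,0,0],[-0.001,0,0],[0,0,0],[0,0,0]], "rotation": [[0,0,0],[0,0,0],[0,0,0],[0,0,0],[0,0,0],[0,0,0],[0,0,0],[0,0,0]]}}

```text
t: 12.7
position: [0.6137, 0.0523, 0.1315]
orientation: [-180.0, -0.0, 174.4]
wrist_force: [0.2, -0.8, 0.3]
opening: 0.0009
finger_force: 0.0
```

```bash
python3 -c "
from h import *
go(5.2,46,.113)"
```

```text
t 12.7 fix [ 2.9 46. ] tip 0.1145 rpy [-1.8000e+02 -1.0000e-02  1.7437e+02] F [ 0.2 -0.8  0.3] shift mm [-2.3 -0.   1.5] yawerr rad(tool z) -0.0
```

Request:
{"fn": "servo_tool", "kwargs": {"xyz": [[-0.001,0,0],[-0.0005,0,0],[-0.0005,0,0],[-0.0003,0,0],[0,0,0],[0,0,0]], "rotation": [[0,0,0],[0,0,0],[0,0,0],[0,0,0],[0,0,0],[0,0,0]]}}

```text
t: 13.3
position: [0.6163, 0.0519, 0.1314]
orientation: [-180.0, -0.0, 174.4]
wrist_force: [-1.5, -1.0, 0.5]
opening: 0.0007
finger_force: 1.0
```

Request:
{"fn": "servo_tool", "kwargs": {"xyz": [[0.01,0,0],[0.03,0,0],[0.04,0,0],[0.04,0,-0.02],[0.03,0.02,-0.02],[0,0.04,0],[0,0.045,0],[0,0.045,0]], "rotation": [[0,0,0],[0,0,0],[0,0,0],[0,0,0],[0,0,0],[0,0,0],[0,0,0],[0,0,0]]}}

```text
t: 14.1
position: [0.4813, 0.2179, 0.1721]
orientation: [179.9, 0.1, 174.4]
wrist_force: [0.6, 0.2, 0.5]
opening: 0.0005
finger_force: 0.0
```

Run:
```python
from h import *
im,R,G,B=look();m,a,Rm,_=fit()
M=(R>150)&(G<115)&(R-G>110)&(B-G>-25)
M[:,:302]=0;M[:,330:]=0;M[:215]=0;M[250:]=0
for c,n in comps(M)[0]:print(c,n,Rm.T@(ray("top",c,.13)[:2]-m)*1000)
s=cv2.resize(r.read_camera("side")[130:340,200:430,::-1],None,fx=2.6,fy=2.6,interpolation=cv2.INTER_CUBIC);cv2.imwrite("pics/s8.png",s)
go(0,0,.1)
```

```text
(np.float64(308.5), np.float64(229.9)) 119 [26.79302454 -1.60108267]
t 14.2 fix [-146.1  201.8] tip 0.1544 rpy [1.7989e+02 2.0000e-02 1.7477e+02] F [-0.7 -1.2 -0.1] shift mm [-144.7 -202.9   54. ] yawerr rad(tool z) 0.007
```

View pics/s8.png

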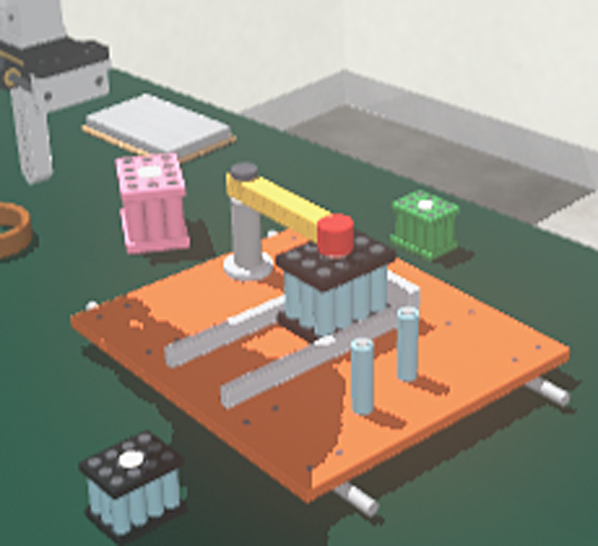

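The pad at (336,235) now stands over the middle of the pack (26.8 mm against 26.6 mm for the spot). The pack is home, and the cells and the robot are clear.

```bash
python3 -c "
from station import r
print(r.hand_in())"
```

```text
the job is handed in; nothing more can be done
None
```

The job is handed in at about 14 s: the pack sits home against the end stop, and by camera the red pad is within about 2 mm of the white spot. The cells, screwdriver and tape were not touched.

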